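# Show the suspect tin to the code reader

### The arm

A 6-joint arm with a two-finger parallel gripper is mounted at the origin on the work surface. World frame = base frame: x ahead of the robot, y to its left, z up, the work surface at z = 0. Lengths are in mm, angles in rad, forces in N, time in s.
With the tool pointing down it reaches from about 275 to 1000 mm from the base axis. Payload 8.4 kg.
Tool frame: the origin (TCP) lies at the very end of the fingers, on their centre line; the grasp point (between the pads) lies 19 mm behind it; z points along the fingers, y is the direction in which the jaws open and shut (so a half turn about z gives the same grasp; the last joint's range is limited). The gripper opens to 85 mm and grips with 20 to 120 N. Pads are 22 mm wide; open, the fingers measure 114 mm over their backs; the gripper's body (76 mm by 85 mm) begins 54 mm behind the grasp point. The pads swing forward as they close: fully open they stand 13 mm farther back than shut.
Start: joints at [1.122, 0.353, 1.633, -0, 1.155, -0.002], TCP at [270.05, 563.65, 231.281] pointing down, gripper open.
Joint ranges: [-2.63, 2.63], [-0.92, 2.1], [0.06, 2.66], [-1.3, 4.44], [0, 2.69], [-3.02, 3.02]. Speed limits (rad/s): [2.22, 2.22, 2.79, 3.14, 3.14, 3.14].

### API

Orientations are given as [roll, pitch, yaw] about the fixed x, y, z axes, in that order (R = Rz(yaw) Ry(pitch) Rx(roll)).
In Python, from rig import r gives the robot as it stands.
- The arm moves only by the tool jog_arm, never from a script. Its argument "moves" is a list of rows, each an object with "grip": the gripper command: -1 is fully open, 1 is shut, values between are in proportion; "translation": the shift along the tool's x, y, z in m, a list of three; "twist": the turn, a rotation vector about the tool's x, y, z in rad, a list of three. In form: [{"grip": grip, "translation": [dx, dy, dz], "twist": [ax, ay, az]}, ...]. A call has 1 to 10 rows; each row shifts and turns the commanded pose from where the row before left it, along the tool's axes as they then stand; what a row does not reach is not made up. A row lasts 1/12 s, in which the tool goes at most 41.7 mm and 7.16 degrees, less where a joint would pass 70% of its speed; a pose out of reach is approached as far as the arm can. A call with a gripper value outside its range is refused whole. The fingers move at their own pace and stop on an object; "squeeze" is the grip in N (left out, the last holds). Time passes only in rows, so rows that do not move let the fingers close. It gives the time, the measured TCP pose, the force and the opening at its end, in the units of the state.
- r.sense(): the state, without advancing time (a new reading comes with each control period).
- r.grab_frame(name): name is "scene" or "top"; returns (picture, depth): 384x512x3 uint8, red, green, blue; 384x512 float32, mm along the optical axis (not along the pixel's ray), 0 where there is no reading.
- r.calibration(name): a dict with "fx", "fy", "cx", "cy" (pixels), "R" (3x3) and "t" (3): a world point X has camera coordinates R X + t. Camera axes: x right, y down, z forward; pixel columns grow to the right and rows downward; lengths in mm; the calibration is good to about 2 mm. A picture is of the moment at which its call begins. calibration takes no time and is no camera call.
- r.sign_off(): hands the job in, once; it reports no verdict.
The state is a dict: "clock": time; "qpos": joint angles; "qvel": joint speeds; "joint_efforts": joint torques, N m; "eef_pos": TCP position; "tcp_rot": TCP orientation; "contact_force": force on the tool from outside, world axes, zero at the start; "wrist_torque": the same for the moment, N m; "opening": opening from 0.0 (shut) to 1.0 (fully open).
Only numpy, scipy, OpenCV 4.12 (cv2) and the standard library are available. Lean on these libraries where they do the work, as an engineer would, in place of code of your own. Each camera call takes 0.05 s, during which the arm holds its last target.

### The job

A red tin at the bottom of the delivery pile in the grey plastic tray has to be checked. Move the two green tins that lie on it squarely onto the single green tin on the wooden block, so that the three make one straight pile; set them down, do not drop them. Then take the red tin out of the tray and finish while holding it still in the air with its underside facing the code reader, square to the lens, centred on it and 12 cm from it; leave everything else on the table where it stands.

Things in the scene. Friction and masses are not known exactly. Their poses are not given: they have to be found in the camera images.
- tray: Flat open grey plastic tray, fixed, 170 x 170 mm, walls 14 mm high and 5 mm thick, floor 5 mm above the table; the red tin stands on its floor with two green tins on top. Origin on the table under its centre, z up. It lies left or right of the robot's centre line, the wooden block on the other side.
- plinth: Dark wooden block, fixed, 130 x 130 x 20 mm high; carries tin_base near its middle. Origin on the table under its centre, z up.
- tin_red: A round flat pate tin, 60 mm in diameter and 32 mm high, about 0.2 kg, red side with steel rims and a flat lid; origin at the centre of its underside, z up through the lid. It starts on the floor of the tray under the two green tins. A white disc with dark bars (the code) covers its underside.
- tin_red_lid (a point): Centre of the red tin's lid, 32 mm from the origin of tin_red along the tin's z.
- tin_green_1: A round flat pate tin, 60 mm in diameter and 32 mm high, about 0.2 kg, green side with steel rims and a flat lid; origin at the centre of its underside, z up through the lid. It starts on the red tin, under tin_green_2.
- tin_green_2: A round flat pate tin, 60 mm in diameter and 32 mm high, about 0.2 kg, green side with steel rims and a flat lid; origin at the centre of its underside, z up through the lid. It starts on top of the delivery pile, on tin_green_1.
- tin_base: A round flat pate tin, 60 mm in diameter and 32 mm high, about 0.2 kg, green side with steel rims and a flat lid; origin at the centre of its underside, z up through the lid. It stands alone on the wooden block (underside 20 mm above the table); the pile is built on it.
- reader: Foot of the code reader, fixed: dark steel plate 110 x 120 x 12 mm with two aluminium cheeks 80 mm high holding the head. Origin on the table under its centre, beyond the piles near the centre line; its -x side faces roughly towards the robot (turned up to 0.35 rad either way), z up.
- reader_head: Head of the code reader, fixed: black box 62 x 70 x 56 mm whose sloping top face carries the lens in a white ring of 58 mm. Origin at the centre of the lens, 85 mm above the table straight over the origin of reader. Its z is the direction in which the lens looks: up and leaning 35 degrees from the vertical towards the robot (to reader's -x).
- focus (a point): The point 120 mm in front of the lens on its axis (head's z), about 183 mm above the table: the centre of the red tin's underside belongs here, the tin's z pointing the same way as the head's z (away from the lens).
- bottle: A bystander, to be left standing where it is: green glass bottle, 60 mm in diameter, 235 mm high. Origin at its underside.
- jar_pickle: A bystander, to be left standing where it is: amber jar with brass lid, 68 mm in diameter, 90 mm high. Origin at its underside.
- jar_plum: A bystander, to be left standing where it is: red jar with black lid, 68 mm in diameter, 90 mm high. Origin at its underside.
- cup: A bystander, to be left standing where it is: white cup, 72 mm in diameter, 75 mm high. Origin at its underside.
- cork: A bystander, to be left standing where it is: cork standing on end, 24 mm in diameter, 44 mm high, between the tray and the block. Origin at its underside.
- corkscrew: A bystander, to be left standing where it is: folded black corkscrew lying flat, 110 x 14 x 16 mm, between the tray and the block. Origin at its underside, x along it.

How it is judged:
By the outcome, as a careful person would: the job done as asked, in the order asked, and still so for the second after the job is handed in, while the arm keeps its last pose, push and grip.
It also fails if it takes over 69 s, if anything falls off the work surface, if the arm or the gripper's body presses on something with over 40 N, if the wrist force passes 120 N, or if a joint passes its speed limit or range.

## Working session

There is one attempt and no reset: what is moved stays moved. The work goes in short steps, Python scripts to look and compute and a tool call to move; the robot and the scene stay as the last step left them, time stands still between calls to the robot, and variables do not carry over. Pictures are saved under pics/ and viewed, and the job is handed in when it is done.

Besides the shell and the picture viewer there is one more tool, called after "Emit:" as name(argument=value, ...), one argument or row to a line, values as JSON. jog_arm: Moves the arm, as the interface text tells. Its arguments: {"type":"object","properties":{"moves":{"type":"array"},"squeeze":{"type":"number"}},"required":["moves"]}

```bash
ls; mkdir -p pics; python3 - <<'E'
from rig import r
import cv2,numpy as np
print(r.sense())
for n in("scene","top"):
    p,d=r.grab_frame(n); cv2.imwrite(f"pics/{n}0.png",p[:,:,::-1]); np.savez(f"pics/{n}0.npz",p=p,d=d)
    c=r.calibration(n); print(n,c)
E
```

```text
pics
{'clock': 0.0, 'qpos': array([ 1.12159095e+00,  3.53641659e-01,  1.63416369e+00,  2.45971711e-05,
        1.15517942e+00, -2.42571712e-03]), 'qvel': array([ 5.33471215e-04,  1.02744148e-03, -6.77327655e-05, -2.20994154e-04,
       -1.70641520e-04,  9.65225984e-04]), 'joint_efforts': array([ 2.15641594e-03, -6.05253482e+01, -3.42069983e+01,  2.87389375e-04,
        9.24184278e-03,  6.44968145e-05]), 'eef_pos': array([269.83605945, 563.21028612, 230.55308308]), 'tcp_rot': array([-3.14020060e+00, -2.58660955e-05,  2.69480303e+00]), 'contact_force': array([0.68224934, 0.46907392, 0.33355709]), 'wrist_torque': array([-0.02185464,  0.01537659,  0.03373938]), 'opening': 0.9984883068469754}
scene {'fx': 368.1452101704114, 'fy': 368.1452101704114, 'cx': 254.02146054273152, 'cy': 196.4431734864928, 'R': array([[ 0.37818673,  0.92561443,  0.01458533],
       [ 0.7007486 , -0.27594473, -0.65787985],
       [-0.60491834,  0.25902208, -0.75298165]]), 't': array([-244.56385738, -288.68733986, 1431.45519534])}
top {'fx': 410.6310284065643, 'fy': 410.6310284065643, 'cx': 246.98061723403438, 'cy': 196.46766604088916, 'R': array([[ 0.01729201, -0.99980659,  0.00936873],
       [-0.99059845, -0.01840301, -0.13555824],
       [ 0.13570444, -0.00693657, -0.99072508]]), 't': array([   5.72776733,  573.51291778, 1436.53095584])}
```

View pics/scene0.png

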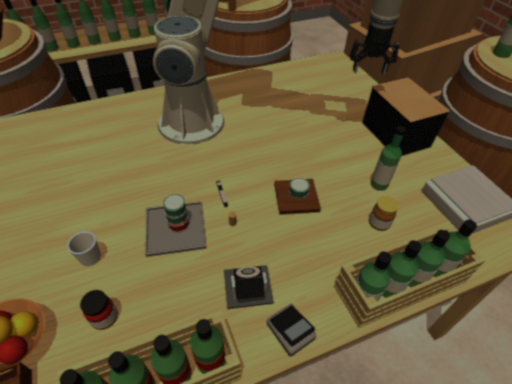

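View pics/top0.png

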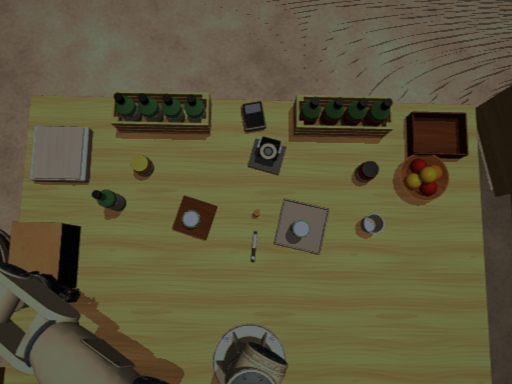

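Scene: the pile in the tray is at (176,212) and the base tin on the block at (300,187), with the reader at (248,285). In the top view these are at (300,229), (191,218) and (267,153). Next I measure them.

```bash
cat > h.py <<'E'
from rig import r
import cv2,numpy as np
C={n:r.calibration(n) for n in("scene","top")}
def ray(n,u,v):
    c=C[n]; d=c["R"].T@np.array([(u-c["cx"])/c["fx"],(v-c["cy"])/c["fy"],1]); return -c["R"].T@c["t"],d
def onz(n,u,v,z):
    o,d=ray(n,u,v); return o+d*(z-o[2])/d[2]
def cloud(n,D):
    c=C[n]; v,u=np.mgrid[0:384,0:512]
    P=np.stack([(u-c["cx"])/c["fx"]*D,(v-c["cy"])/c["fy"]*D,D],-1)-c["t"]
    return P@c["R"]
def proj(n,X):
    c=C[n]; Y=c["R"]@np.asarray(X,float)+c["t"]; return c["fx"]*Y[0]/Y[2]+c["cx"],c["fy"]*Y[1]/Y[2]+c["cy"]
def crop(p,x,y,w,h,s,fn):
    cv2.imwrite(fn,cv2.resize(p[y:y+h,x:x+w,::-1],None,fx=s,fy=s,interpolation=cv2.INTER_CUBIC))
E
python3 - <<'E'
from h import *
for n,(x,y,w,h) in {"top":(160,130,180,130),"scene":(130,165,200,145)}.items():
    f=np.load(f"pics/{n}0.npz"); crop(f["p"],x,y,w,h,4,f"pics/{n}0c.png")
    P=cloud(n,f["d"].astype(float))
    # approximate centers
    for nm,(u,v) in {"top":{"pile":(300,229),"base":(191,218),"reader":(267,153),"cork":(256,213)},"scene":{"pile":(175,201),"base":(299,183),"reader":(248,272)}}[n].items():
        print(n,nm,P[v,u].round(1))
    if n=="top":
        for nm,c,zr in(("pile",P[229,300],101),("base",P[218,191],52)):
            m=(abs(P[...,2]-zr)<8)&(np.hypot(P[...,0]-c[0],P[...,1]-c[1])<60)
            (cx,cy),rad=cv2.minEnclosingCircle(P[m][:,:2].astype(np.float32))
            print(nm,m.sum(),P[m].mean(0).round(1),P[m][:,2].std().round(1),(round(cx,1),round(cy,1),round(rad,1)))
E
```

```text
top pile [ 456.3 -166.2  100.7]
top base [491.6 213.2  46.3]
top reader [724.8 -52.   78.9]
top cork [513.3 -16.9  49.6]
pile 252 [ 458.2 -168.3   99.8] 2.9 (458.8, -167.9, 30.6)
base 233 [489.4 216.3  50.5] 3.0 (489.8, 216.5, 30.5)
scene pile [ 460.5 -165.2  101.6]
scene base [486.6 216.8  52.6]
scene reader [740.1 -55.5  91.9]
```

```bash
sleep 0
```

```text
(no output)
```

View pics/top0c.png

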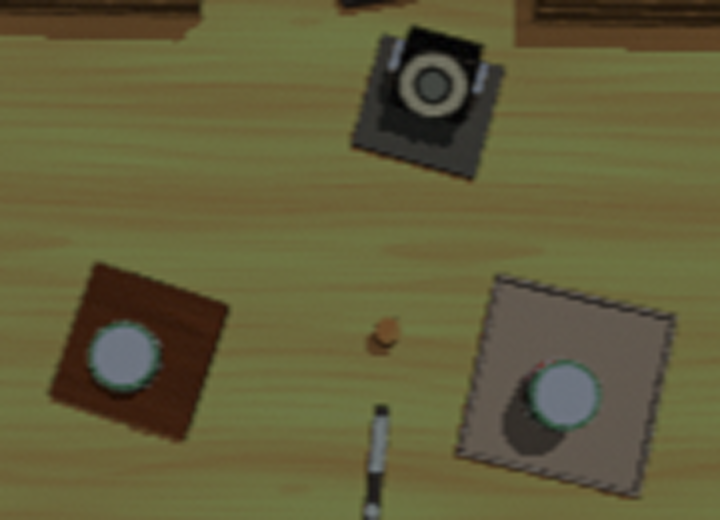

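View pics/scene0c.png

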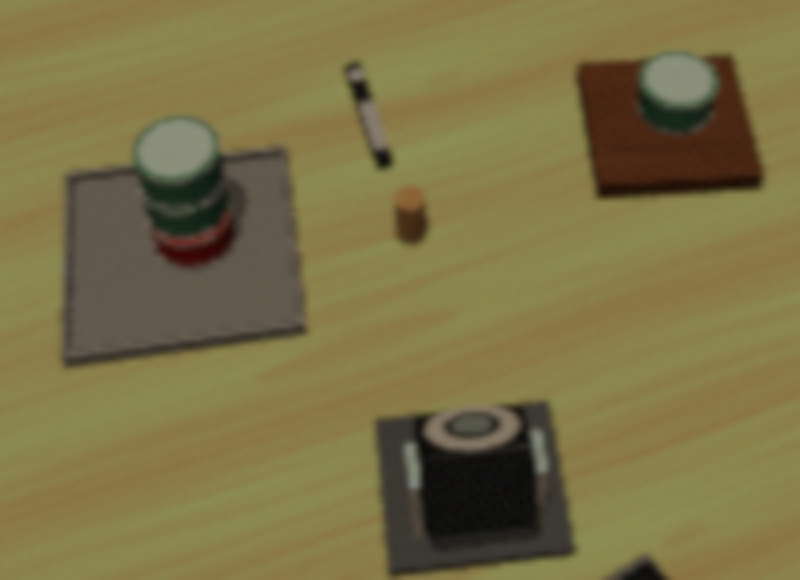

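```bash
cat >> h.py <<'E'
def blob(p,u,v,rad,thr=None,sat=70):
    """centroid/ellipse of pale component near u,v, on 8x upsample"""
    x0,y0=int(u-rad),int(v-rad); s=8
    c=cv2.resize(p[y0:y0+2*rad,x0:x0+2*rad],None,fx=s,fy=s,interpolation=cv2.INTER_CUBIC)
    hsv=cv2.cvtColor(c,cv2.COLOR_RGB2HSV)
    m=((hsv[...,1]<sat)&(hsv[...,2]>(thr or 90))).astype(np.uint8)
    m=cv2.morphologyEx(m,cv2.MORPH_OPEN,np.ones((9,9)))
    cs,_=cv2.findContours(m,cv2.RETR_EXTERNAL,cv2.CHAIN_APPROX_NONE)
    k=min(cs,key=lambda q:-cv2.contourArea(q))
    (ex,ey),ax,an=cv2.fitEllipse(k)
    cv=lambda a,o:(a+.5)/s-.5+o
    return cv(ex,x0),cv(ey,y0),np.array(ax)/s,an,(k[:,0]+.5)/s-.5+[x0,y0]
E
python3 - <<'E'
from h import *
for n,L in {"top":{"pile":(301,229,101),"base":(191,219,52),"lens":(268,151,85)},"scene":{"pile":(175,202,101),"base":(299,185,52),"lens":(248,271,85)}}.items():
    p=np.load(f"pics/{n}0.npz")["p"]
    for nm,(u,v,z) in L.items():
        print(n,nm,p[v,u],end=" ")
        a,b,ax,an,k=blob(p,u,v,22)
        W=np.array([onz(n,*q,z) for q in k])
        print(round(a,2),round(b,2),ax.round(1),onz(n,a,b,z).round(1), "diam on plane",np.ptp(W,axis=0)[:2].round(1))
E
```

```text
top pile [109 117 128] 302.16 226.98 [44.6 46.8] [ 463.3 -173.6  101. ] diam on plane [149.6 150.2]
top base [110 116 127] 190.4 218.34 [15.  15.8] [489.9 214.5  52. ] diam on plane [52.8 55.3]
top lens [67 72 66] 267.85 150.81 [14.8 15.5] [731.3 -54.6  85. ] diam on plane [53.2 54.9]
scene pile [139 142 122] 173.5 201.76 [15.3 20.4] [ 461.2 -169.8  101. ] diam on plane [58.3 56.6]
scene base [139 143 122] 299.34 184.43 [13.3 18.6] [492.  215.4  52. ] diam on plane [58.4 59.2]
scene lens [85 86 73] 247.61 271.62 [10.  22.1] [735.1 -54.5  85. ] diam on plane [32.6 56.4]
```

```bash
python3 - <<'E'
from h import *
f=np.load("pics/top0.npz")["p"]
a,b,ax,an,k=blob(f,301,229,13,95,40); print("pile",a,b,ax,onz("top",a,b,101).round(1))
# edges by contour of non-wood mask, plane z
s=8
def edges(n,p,x0,y0,w,h,z,fn,mask):
    c=cv2.resize(p[y0:y0+h,x0:x0+w],None,fx=s,fy=s,interpolation=cv2.INTER_CUBIC)
    hsv=cv2.cvtColor(c,cv2.COLOR_RGB2HSV); m=mask(hsv).astype(np.uint8)
    m=cv2.morphologyEx(m,cv2.MORPH_CLOSE,np.ones((15,15)));m=cv2.morphologyEx(m,cv2.MORPH_OPEN,np.ones((25,25)))
    cs,_=cv2.findContours(m,cv2.RETR_EXTERNAL,cv2.CHAIN_APPROX_NONE); k=max(cs,key=cv2.contourArea)[:,0]
    cv2.drawContours(c,[k[:,None]],-1,(255,0,255),1); cv2.imwrite(fn,c[:,:,::-1])
    W=np.array([onz(n,(q[0]+.5)/s-.5+x0,(q[1]+.5)/s-.5+y0,z)[:2] for q in k])
    rc=cv2.minAreaRect(W.astype(np.float32)); print(fn,rc, "ang",np.deg2rad(rc[2]))
    # robust: per side line fits
    B=cv2.boxPoints(rc)
    for i in range(4):
        A,D=B[i],B[(i+1)%4]; t=(D-A)/np.linalg.norm(D-A); nn=np.array([-t[1],t[0]])
        q=(W-A)@t; sel=(abs((W-A)@nn)<8)&(q>12)&(q<np.linalg.norm(D-A)-12)
        if sel.sum()>20:
            l=cv2.fitLine(W[sel].astype(np.float32),cv2.DIST_HUBER,0,.01,.01).ravel()
            print("  side",((A+D)/2).round(1),"dir",np.arctan2(l[1],l[0]).round(3),sel.sum(),"len",np.linalg.norm(D-A).round(1))
edges("top",f,240,130,56,50,12,"pics/e_reader.png",lambda h:(h[...,2]<75))
edges("top",f,165,190,60,55,20,"pics/e_block.png",lambda h:(h[...,2]<75))
edges("top",f,266,190,72,75,14,"pics/e_tray.png",lambda h:(h[...,1]<75))
E
```

```text
pile 300.83751583099365 228.5197467803955 [13.37128639 13.62405396] [ 458. -169.  101.]
pics/e_reader.png ((728.7192993164062, -53.46943664550781), (120.64139556884766, 113.53375244140625), 75.45491027832031) ang 1.3169366211536004
  side [ 713.6 -111.9] dir -0.248 186 len 113.5
  side [783.7 -67.7] dir 1.307 42 len 120.6
  side [743.9   4.9] dir -0.26 181 len 113.5
  side [673.8 -39.2] dir 1.314 201 len 120.6
pics/e_block.png ((496.46240234375, 204.28201293945312), (132.00418090820312, 132.77882385253906), 72.82653045654297) ang 1.271062739270604
  side [477.  141.2] dir -0.295 229 len 132.8
  side [559.9 184.7] dir 1.274 225 len 132.0
  side [516.  267.3] dir -0.301 227 len 132.8
  side [433.  223.9] dir 1.274 228 len 132.0
pics/e_tray.png ((474.0203552246094, -183.7235870361328), (171.46876525878906, 169.99246215820312), 77.73272705078125) ang 1.3566920235901943
  side [ 455.8 -267.5] dir -0.218 319 len 170.0
  side [ 557.1 -201.8] dir 1.358 317 len 171.5
  side [492.2 -99.9] dir -0.212 314 len 170.0
  side [ 391.  -165.7] dir 1.358 320 len 171.5
```

View pics/e_reader.png

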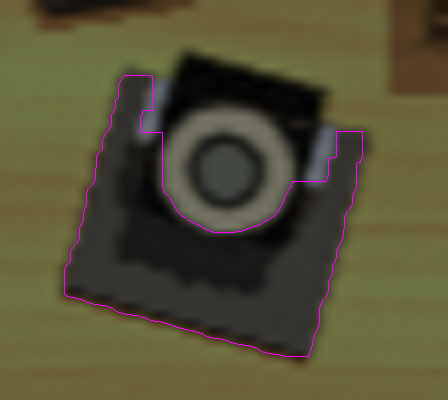

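View pics/e_tray.png

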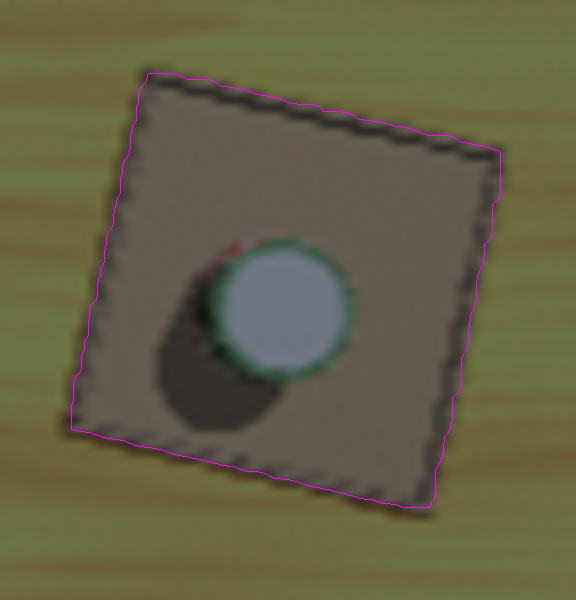

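Emit:
jog_arm(
  moves=[
    {"grip": -1,"translation": [0,0,0],"twist": [0,0,-0.1]},
    {"grip": -1,"translation": [0,0,0],"twist": [0,0,-0.1]},
    {"grip": -1,"translation": [-0.0181,-0.0332,0.004],"twist": [0,0,0]},
    {"grip": -1,"translation": [-0.0181,-0.0332,0.004],"twist": [0,0,0]},
    {"grip": -1,"translation": [-0.0181,-0.0332,0.004],"twist": [0,0,0]},
    {"grip": -1,"translation": [-0.0181,-0.0332,0.004],"twist": [0,0,0]},
    {"grip": -1,"translation": [-0.0181,-0.0332,0.004],"twist": [0,0,0]},
    {"grip": -1,"translation": [-0.0181,-0.0332,0.004],"twist": [0,0,0]},
    {"grip": -1,"translation": [-0.0181,-0.0332,0.004],"twist": [0,0,0]},
    {"grip": -1,"translation": [-0.0181,-0.0332,0.004],"twist": [0,0,0]},
  ],
  squeeze=40,
)

```text
clock: 0.93
eef_pos: [345.4, 268.9, 199.0]
tcp_rot: [-3.141, -0.0, 2.895]
contact_force: [0.7, -0.6, -0.9]
opening: 1.001
```

Emit:
jog_arm(
  moves=[
    {"grip": -1,"translation": [-0.0181,-0.0332,0.004],"twist": [0,0,0]},
    {"grip": -1,"translation": [-0.0181,-0.0332,0.004],"twist": [0,0,0]},
    {"grip": -1,"translation": [-0.0181,-0.0332,0.004],"twist": [0,0,0]},
    {"grip": -1,"translation": [-0.0181,-0.0332,0.004],"twist": [0,0,0]},
    {"grip": -1,"translation": [-0.0181,-0.0332,0.004],"twist": [0,0,0]},
    {"grip": -1,"translation": [-0.0181,-0.0332,0.004],"twist": [0,0,0]},
    {"grip": -1,"translation": [-0.0181,-0.0332,0.004],"twist": [0,0,0]},
    {"grip": -1,"translation": [-0.0181,-0.0332,0.004],"twist": [0,0,0]},
    {"grip": -1,"translation": [-0.0181,-0.0332,0.004],"twist": [0,0,0]},
    {"grip": -1,"translation": [-0.0181,-0.0332,0.004],"twist": [0,0,0]},
  ],
)

```text
clock: 1.77
eef_pos: [439.9, -97.4, 159.0]
tcp_rot: [3.142, -0.0, 2.894]
contact_force: [0.5, 0.8, -0.8]
opening: 1.0
```

Emit:
jog_arm(
  moves=[
    {"grip": -1,"translation": [-0.0181,-0.0332,0.001],"twist": [0,0,0]},
    {"grip": -1,"translation": [-0.0181,-0.0332,0.001],"twist": [0,0,0]},
    {"grip": -1,"translation": [0,0,0],"twist": [0,0,0]},
  ],
)

```text
clock: 2.02
eef_pos: [460.8, -174.2, 157.4]
tcp_rot: [-3.14, 0.003, 2.892]
contact_force: [-0.1, 0.5, 0.3]
opening: 1.0
```

```bash
cat >> h.py <<'E'
def snap(tag):
    o={}
    for n in("scene","top"):
        p,d=r.grab_frame(n); np.savez(f"pics/{n}{tag}.npz",p=p,d=d); o[n]=(p,d)
    s=r.sense(); print("tcp",s["eef_pos"].round(1),s["tcp_rot"].round(4),"F",s["contact_force"].round(1),"op",round(s["opening"],3),"t",round(s["clock"],2)); return o
def both(o,u,v,w,h,s,fn,X=None):
    ims=[]
    for n in("scene","top"):
        a,b=(proj(n,X) if X is not None else (u,v)); x,y=int(a-w/2),int(b-h/2)
        ims.append(cv2.resize(o[n][0][y:y+h,x:x+w,::-1],None,fx=s,fy=s,interpolation=cv2.INTER_CUBIC)); print(n,"crop",x,y)
    cv2.imwrite(fn,np.hstack(ims))
E
python3 - <<'E'
from h import *
o=snap("1"); both(o,0,0,80,100,5,"pics/1.png",(459,-169,110))
E
```

```text
tcp [ 458.6 -169.7  156.8] [ 3.1413e+00 -1.0000e-03  2.8919e+00] F [-0.3 -1.1  0. ] op 1.001 t 2.12
scene crop 133 149
top crop 261 178
```

View pics/1.png

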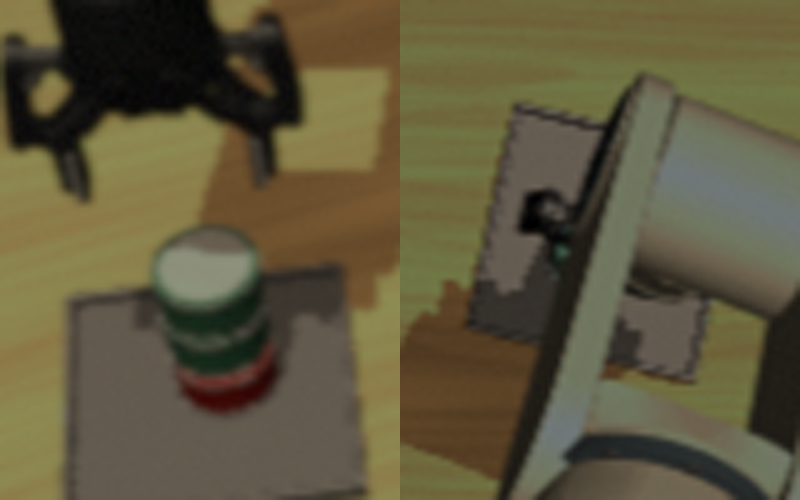

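The gripper stands above the pile in both views; fingertips at scene px (149,188) and (185,186), squarely either side of the lid at (174,202).

```bash
python3 - <<'E'
from h import *
for z in(169,165):print(onz("scene",148.9,188.2,z),onz("scene",185.4,185.4,z))
print(onz("scene",167.15,186.8,169.8))
p=np.load("pics/scene1.npz")["p"]
E
```

```text
[ 451.64413949 -223.19486203  169.        ] [ 477.00781784 -131.03470693  169.        ]
[ 447.71858908 -223.19002577  165.        ] [ 473.22268821 -130.51964495  165.        ]
[ 465.04178113 -177.3675843   169.8       ]
```

```bash
python3 - <<'E'
from h import *
y=np.array([np.sin(2.892),-np.cos(2.892),0])
for z in(156.8,169.8,180):
  for s in(-46,0,46): a=proj("scene",np.array([458.6,-169.7,z])+s*y); print(z,s,((a[0]-133)*5+2,(a[1]-149)*5+2))
E
```

```text
156.8 -46 (np.float64(100.9938932303312), np.float64(203.20864605990008))
156.8 0 (np.float64(187.9087559728829), np.float64(195.32905032624524))
156.8 46 (np.float64(274.00870655741994), np.float64(187.523333537583))
169.8 -46 (np.float64(96.2829507057715), np.float64(186.7439314058704))
169.8 0 (np.float64(184.0864067202578), np.float64(178.8641313899846))
169.8 46 (np.float64(271.0584536374479), np.float64(171.05894503642443))
180 -46 (np.float64(92.5200961433539), np.float64(173.59277824876128))
180 0 (np.float64(181.03357299331617), np.float64(165.7139306841081))
180 46 (np.float64(268.70234376369024), np.float64(157.91027291738))
```

Emit:
jog_arm(
  moves=[
    {"grip": -1,"translation": [-0.001,0,0.03],"twist": [0,0,0]},
    {"grip": -1,"translation": [0,0,0.03],"twist": [0,0,0]},
    {"grip": -1,"translation": [0,0,0.02],"twist": [0,0,0]},
    {"grip": -1,"translation": [0,0,0.009],"twist": [0,0,0]},
    {"grip": -1,"translation": [0,0,0],"twist": [0,0,0]},
  ],
)

```text
clock: 2.53
eef_pos: [458.1, -167.3, 66.6]
tcp_rot: [3.141, -0.004, 2.896]
contact_force: [0.2, -0.4, 0.2]
opening: 1.0
```

```bash
python3 - <<'E'
from h import *
o=snap("2"); both(o,0,0,80,100,5,"pics/2.png",(459,-169,110))
E
```

```text
tcp [ 460.  -168.3   68.8] [ 3.1415e+00 -1.0000e-04  2.8957e+00] F [-0.7 -0.1  0.4] op 0.996 t 2.63
scene crop 133 149
top crop 261 178
```

View pics/2.png

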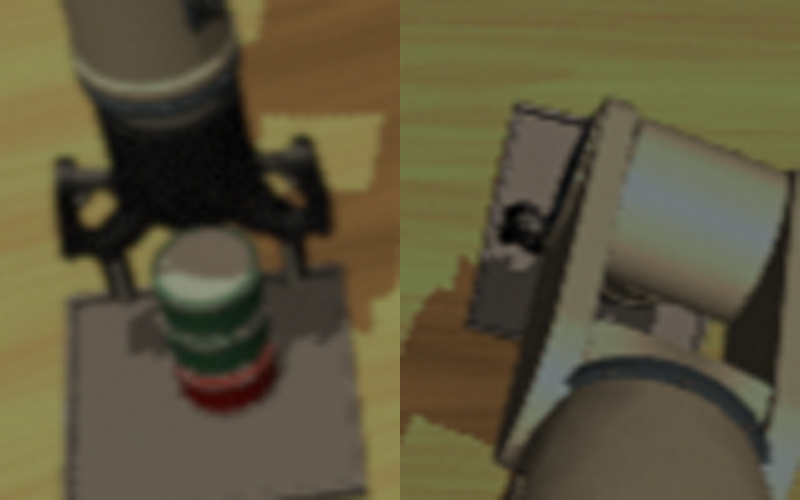

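Emit:
jog_arm(
  moves=[
    {"grip": -0.3,"translation": [0,0,0],"twist": [0,0,0]},
    {"grip": -0.3,"translation": [0,0,0],"twist": [0,0,0]},
    {"grip": 0,"translation": [0,0,0],"twist": [0,0,0]},
    {"grip": 1,"translation": [0,0,0],"twist": [0,0,0]},
    {"grip": 1,"translation": [0,0,0],"twist": [0,0,0]},
  ],
  squeeze=40,
)

```text
clock: 3.05
eef_pos: [460.8, -169.1, 69.8]
tcp_rot: [-3.142, 0.002, 2.895]
contact_force: [-0.2, 2.1, 7.2]
opening: 0.693
```

```bash
python3 - <<'E'
from h import *
o=snap("3"); both(o,0,0,80,100,5,"pics/3.png",(459,-169,110))
E
```

```text
tcp [ 460.8 -169.1   69.8] [-3.1416e+00  2.3000e-03  2.8947e+00] F [-0.8  2.2  7.9] op 0.693 t 3.15
scene crop 133 149
top crop 261 178
```

View pics/3.png

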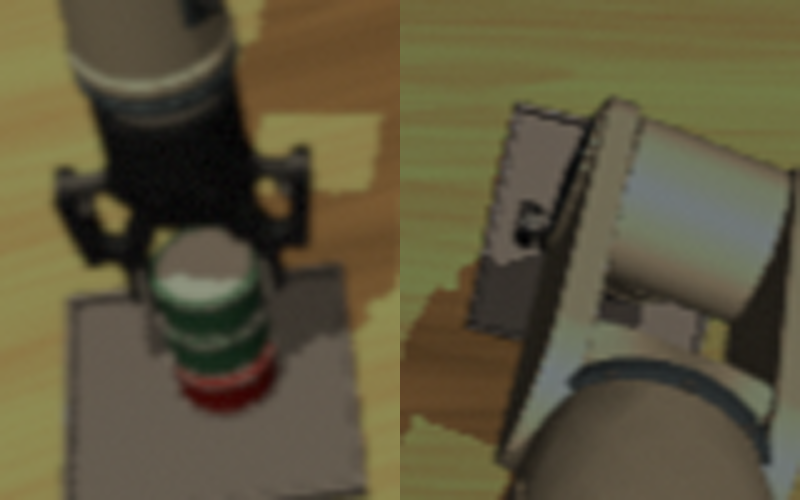

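Emit:
jog_arm(
  moves=[
    {"grip": 1,"translation": [0,0,-0.008],"twist": [0,0,0]},
    {"grip": 1,"translation": [0,0,-0.016],"twist": [0,0,0]},
    {"grip": 1,"translation": [0,0,-0.02],"twist": [0,0,0]},
    {"grip": 1,"translation": [0,0,-0.016],"twist": [0,0,0]},
    {"grip": 1,"translation": [0,0,0],"twist": [0,0,0]},
  ],
)

```text
clock: 3.57
eef_pos: [461.8, -169.7, 131.8]
tcp_rot: [-3.141, 0.006, 2.895]
contact_force: [0.5, -0.8, -2.6]
opening: 0.688
```

```bash
python3 - <<'E'
from h import *
o=snap("4"); both(o,0,0,80,100,5,"pics/4.png",(459,-169,110))
E
```

```text
tcp [ 460.2 -169.1  128.9] [-3.1414e+00  1.9000e-03  2.8947e+00] F [-0.3  0.1 -2.8] op 0.691 t 3.67
scene crop 133 149
top crop 261 178
```

View pics/4.png

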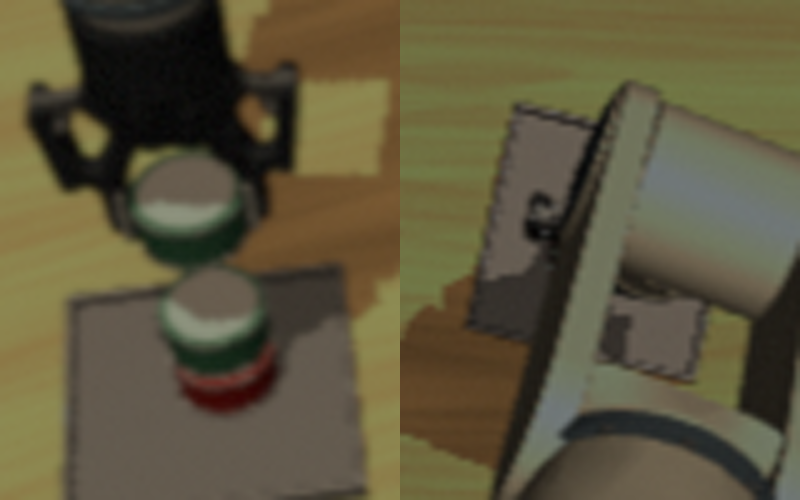

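Emit:
jog_arm(
  moves=[
    {"grip": 1,"translation": [0.0033,0.02,0],"twist": [0,0,0]},
    {"grip": 1,"translation": [0.0058,0.035,0],"twist": [0,0,0]},
    {"grip": 1,"translation": [0.0058,0.035,0],"twist": [0,0,0]},
    {"grip": 1,"translation": [0.0058,0.035,0],"twist": [0,0,0]},
    {"grip": 1,"translation": [0.0058,0.035,0],"twist": [0,0,0]},
    {"grip": 1,"translation": [0.0058,0.035,0],"twist": [0,0,0]},
    {"grip": 1,"translation": [0.0058,0.035,0],"twist": [0,0,0]},
    {"grip": 1,"translation": [0.0058,0.035,0],"twist": [0,0,0]},
    {"grip": 1,"translation": [0.0058,0.035,0],"twist": [0,0,0]},
    {"grip": 1,"translation": [0.0058,0.035,0],"twist": [0,0,0]},
  ],
)

```text
clock: 4.5
eef_pos: [486.8, 171.0, 127.0]
tcp_rot: [-3.14, -0.002, 2.895]
contact_force: [1.0, -0.7, -2.5]
opening: 0.69
```

Emit:
jog_arm(
  moves=[
    {"grip": 1,"translation": [0.005,0.03,0],"twist": [0,0,0]},
    {"grip": 1,"translation": [0.002,0.0155,0],"twist": [0,0,0]},
    {"grip": 1,"translation": [0,0,0.02],"twist": [0,0,0]},
    {"grip": 1,"translation": [0,0,0.02],"twist": [0,0,0]},
    {"grip": 1,"translation": [0,0,0.01],"twist": [0,0,0]},
    {"grip": 1,"translation": [0,0,0],"twist": [0,0,0]},
    {"grip": 1,"translation": [0,0,0],"twist": [0,0,0]},
  ],
)

```text
clock: 5.08
eef_pos: [491.5, 214.8, 77.4]
tcp_rot: [-3.14, -0.002, 2.894]
contact_force: [0.9, 0.7, -2.5]
opening: 0.688
```

```bash
python3 - <<'E'
from h import *
o=snap("5"); both(o,0,0,80,100,5,"pics/5.png",(491,215,75))
E
```

```text
tcp [492.6 215.2  78.8] [3.1413e+00 5.0000e-04 2.8943e+00] F [ 0.7 -0.7 -1.6] op 0.69 t 5.18
scene crop 259 129
top crop 149 167
```

View pics/5.png

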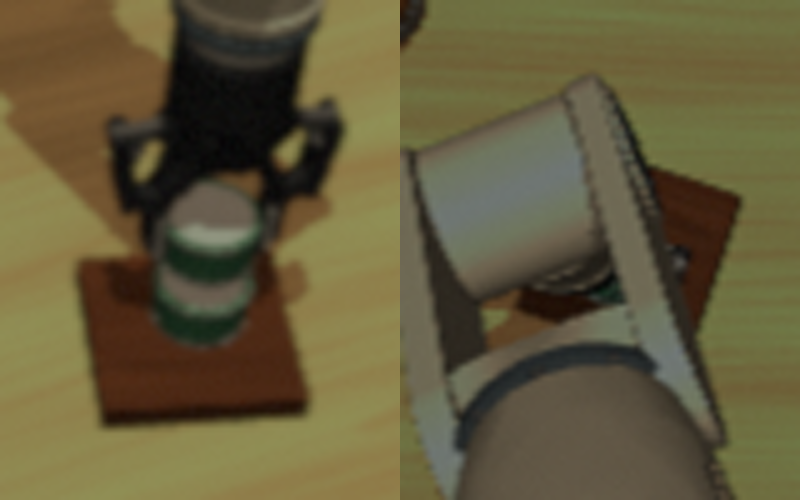

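```bash
cat >> h.py <<'E'
def overlay(n,p,circs,X,w,h,s,fn):
    a,b=proj(n,X); x,y=int(a-w/2),int(b-h/2)
    im=cv2.resize(p[y:y+h,x:x+w,::-1],None,fx=s,fy=s,interpolation=cv2.INTER_CUBIC)
    for (cx,cy,z,col) in circs:
        t=np.linspace(0,2*np.pi,90)
        q=np.array([proj(n,(cx+30*np.cos(k),cy+30*np.sin(k),z)) for k in t]); q=((q-[x,y]+.5)*s).astype(np.int32)
        cv2.polylines(im,[q[:,None]],True,col,1)
    cv2.imwrite(fn,im)
E
python3 - <<'E'
from h import *
p=np.load("pics/scene5.npz")["p"]
# base per scene cam: 492,215.4
overlay("scene",p,[(492,215.4,52,(0,255,255)),(492,215.4,20,(0,255,255)),(492,215.4,78,(255,0,255)),(492,215.4,110,(255,0,255))],(491,215,70),60,60,10,"pics/5o.png")
E
```

```text
(no output)
```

View pics/5o.png

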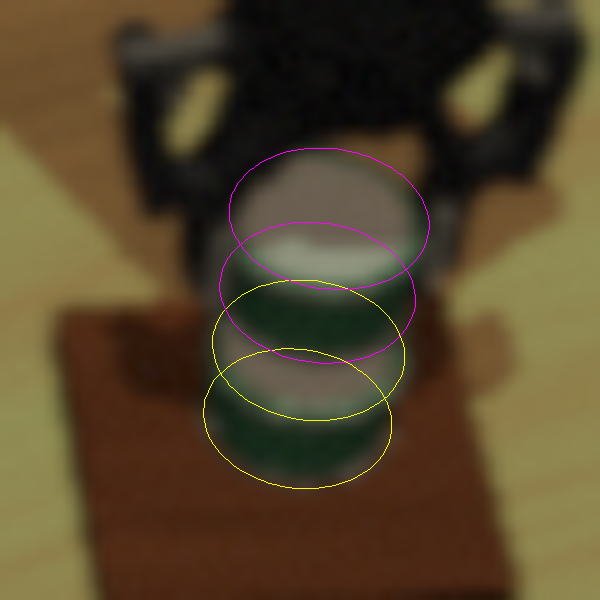

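The held tin's outline (lid 235–425, rim bottom 355 in the crop) and the base tin's outline sit alike against concentric circles, so I lower.

Emit:
jog_arm(
  moves=[
    {"grip": 1,"translation": [0,0,0.01],"twist": [0,0,0]},
    {"grip": 1,"translation": [0,0,0.008],"twist": [0,0,0]},
    {"grip": 1,"translation": [0,0,0.003],"twist": [0,0,0]},
    {"grip": 1,"translation": [0,0,0.002],"twist": [0,0,0]},
    {"grip": 1,"translation": [0,0,0],"twist": [0,0,0]},
  ],
)

```text
clock: 5.6
eef_pos: [491.8, 215.1, 54.7]
tcp_rot: [-3.141, -0.001, 2.895]
contact_force: [-1.0, -0.7, -2.1]
opening: 0.69
```

Emit:
jog_arm(
  moves=[
    {"grip": 1,"translation": [0,0,0.001],"twist": [0,0,0]},
    {"grip": 1,"translation": [0,0,0],"twist": [0,0,0]},
  ],
)

```text
clock: 5.77
eef_pos: [492.3, 215.4, 54.3]
tcp_rot: [3.142, 0.0, 2.895]
contact_force: [0.7, -0.7, -2.7]
opening: 0.691
```

Emit:
jog_arm(
  moves=[
    {"grip": 1,"translation": [0,0,0.001],"twist": [0,0,0]},
    {"grip": 1,"translation": [0,0,0],"twist": [0,0,0]},
  ],
)

```text
clock: 5.93
eef_pos: [492.3, 215.4, 53.3]
tcp_rot: [3.141, 0.0, 2.895]
contact_force: [-0.1, 0.4, -2.4]
opening: 0.693
```

Emit:
jog_arm(
  moves=[
    {"grip": 1,"translation": [0,0,0.001],"twist": [0,0,0]},
    {"grip": 1,"translation": [0,0,0],"twist": [0,0,0]},
  ],
)

```text
clock: 6.1
eef_pos: [492.4, 215.4, 52.8]
tcp_rot: [3.141, 0.0, 2.895]
contact_force: [-1.5, -0.5, 4.7]
opening: 0.691
```

Emit:
jog_arm(
  moves=[
    {"grip": 1,"translation": [0,0,0.0007],"twist": [0,0,0]},
    {"grip": 1,"translation": [0,0,0],"twist": [0,0,0]},
  ],
)

```text
clock: 6.27
eef_pos: [492.4, 215.4, 52.8]
tcp_rot: [3.141, 0.0, 2.895]
contact_force: [-3.9, -1.4, 13.4]
opening: 0.69
```

Emit:
jog_arm(
  moves=[
    {"grip": -0.45,"translation": [0,0,-0.0005],"twist": [0,0,0]},
    {"grip": -0.5,"translation": [0,0,0],"twist": [0,0,0]},
    {"grip": -0.7,"translation": [0,0,0],"twist": [0,0,0]},
    {"grip": -1,"translation": [0,0,0],"twist": [0,0,0]},
    {"grip": -1,"translation": [0,0,0],"twist": [0,0,0]},
    {"grip": -1,"translation": [0,0,0],"twist": [0,0,0]},
  ],
)

```text
clock: 6.77
eef_pos: [492.2, 215.3, 52.0]
tcp_rot: [-3.141, -0.0, 2.895]
contact_force: [1.1, 1.2, -0.1]
opening: 1.0
```

```bash
python3 - <<'E'
from h import *
o=snap("6")
p=o["scene"][0]
overlay("scene",p,[(492,215.4,52,(0,255,255)),(492,215.4,20,(0,255,255)),(492,215.4,84,(255,0,255))],(491,215,70),60,60,10,"pics/6o.png")
E
```

```text
tcp [492.1 215.3  52. ] [-3.1415e+00 -1.0000e-04  2.8948e+00] F [-0.3  0.   0.1] op 1.0 t 6.87
```

View pics/6o.png

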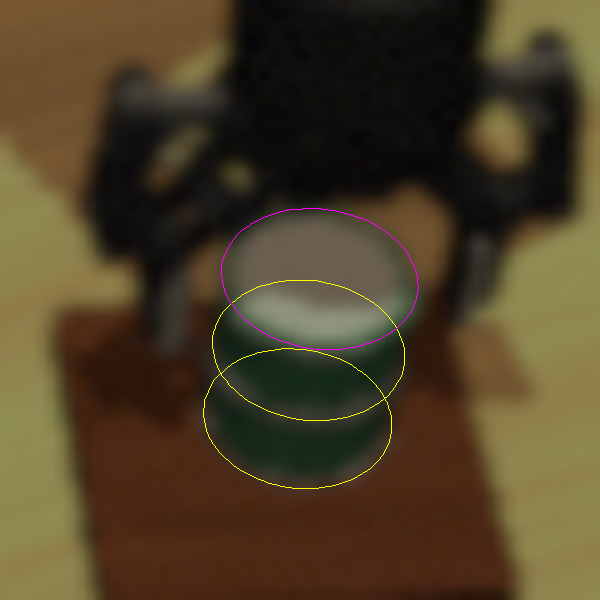

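Two green tins stand as one column under the concentric circles, and the gripper is clear of it. I lift away and measure both piles.

Emit:
jog_arm(
  moves=[
    {"grip": -1,"translation": [0,0,-0.025],"twist": [0,0,0]},
    {"grip": -1,"translation": [0,0,-0.04],"twist": [0,0,0]},
    {"grip": -1,"translation": [0,-0.02,-0.03],"twist": [0,0,0]},
    {"grip": -1,"translation": [-0.0058,-0.035,0],"twist": [0,0,0]},
    {"grip": -1,"translation": [-0.0058,-0.035,0],"twist": [0,0,0]},
    {"grip": -1,"translation": [-0.0058,-0.035,0],"twist": [0,0,0]},
    {"grip": -1,"translation": [-0.0058,-0.035,0],"twist": [0,0,0]},
    {"grip": -1,"translation": [-0.0058,-0.035,0],"twist": [0,0,0]},
  ],
)

```text
clock: 7.53
eef_pos: [472.3, 17.7, 147.3]
tcp_rot: [3.141, 0.0, 2.895]
contact_force: [1.2, 0.7, -0.3]
opening: 1.002
```

```bash
python3 - <<'E'
from h import *
o=snap("7"); cv2.imwrite("pics/7top.png",o["top"][0][:,:,::-1])
both(o,0,0,200,145,2,"pics/7.png",(470,0,30)) 
E
```

```text
tcp [471.9  15.4 147.1] [-3.1405e+00 -2.0000e-04  2.8912e+00] F [ 0.2 -0.5  0.5] op 1.0 t 7.63
scene crop 132 130
top crop 150 152
```

View pics/7.png

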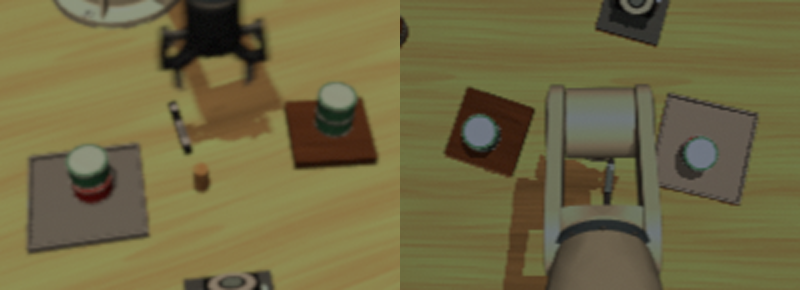

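Both piles are clear here in both views: tray pile at scene (176,210) and top (300,229), stack at scene (300,178) and top (190,218).

```bash
python3 - <<'E'
from h import *
for n in("scene","top"):
    p=np.load(f"pics/{n}7.npz")["p"]
    for nm,X in(("g1",(459,-169,69)),("stack",(491,215,84))):
        u,v=proj(n,X); 
        a,b,ax,an,k=blob(p,round(u),round(v),13,95 if n=="top" else 105,55 if n=="scene" else 40)
        W=np.array([onz(n,*q,X[2]) for q in k])
        print(n,nm,round(u),round(v),ax.round(1),onz(n,a,b,X[2]).round(1),np.ptp(W,axis=0)[:2].round(1))
# redo initial with same parameters
    p=np.load(f"pics/{n}0.npz")["p"]
    for nm,X in(("g2",(459,-169,101)),("base",(491,215,52))):
        u,v=proj(n,X); 
        a,b,ax,an,k=blob(p,round(u),round(v),13,95 if n=="top" else 105,55 if n=="scene" else 40)
        W=np.array([onz(n,*q,X[2]) for q in k])
        print(n,nm,ax.round(1),onz(n,a,b,X[2]).round(1),np.ptp(W,axis=0)[:2].round(1))
E
```

```text
scene g1 175 208 [14.  19.7] [ 462.9 -171.    69. ] [53.5 57.1]
scene stack 300 177 [12.4 17.2] [492.6 214.4  84. ] [53.5 53.5]
scene g2 [14.1 19.2] [ 460.7 -169.7  101. ] [53.8 52.7]
scene base [12.3 17.4] [491.7 215.4  52. ] [54.3 55.3]
top g1 300 229 [13.1 13.4] [ 460.2 -170.5   69. ] [47.6 47.6]
top stack 189 217 [13.4 13.6] [490.1 213.8  84. ] [46.8 46.6]
top g2 [13.4 13.6] [ 458. -169.  101.] [47.  46.9]
top base [12.6 13.2] [488.5 214.1  52. ] [47.  46.2]
```

Emit:
jog_arm(
  moves=[
    {"grip": -1,"translation": [-0.0073,-0.0371,0.0],"twist": [0,0,0]},
    {"grip": -1,"translation": [-0.0073,-0.0371,0.0],"twist": [0,0,0]},
    {"grip": -1,"translation": [-0.0073,-0.0371,0.0],"twist": [0,0,0]},
    {"grip": -1,"translation": [-0.0073,-0.0371,0.0],"twist": [0,0,0]},
    {"grip": -1,"translation": [-0.0073,-0.0371,0.005],"twist": [0,0,0]},
    {"grip": -1,"translation": [0,0,0.03],"twist": [0,0,0]},
    {"grip": -1,"translation": [0,0,0.01],"twist": [0,0,0]},
    {"grip": -1,"translation": [0,0,0],"twist": [0,0,0]},
    {"grip": -1,"translation": [0,0,0],"twist": [0,0,0]},
  ],
)

```text
clock: 8.38
eef_pos: [462.2, -168.4, 101.7]
tcp_rot: [3.141, -0.003, 2.896]
contact_force: [-0.6, -0.5, -0.0]
opening: 1.002
```

Emit:
jog_arm(
  moves=[
    {"grip": -1,"translation": [0,-0.0007,0.02],"twist": [0,0,0]},
    {"grip": -1,"translation": [0,0,0.025],"twist": [0,0,0]},
    {"grip": -1,"translation": [0,0,0.015],"twist": [0,0,0]},
    {"grip": -1,"translation": [0,0,0.004],"twist": [0,0,0]},
    {"grip": -1,"translation": [0,0,0],"twist": [0,0,0]},
    {"grip": -1,"translation": [0,0,0],"twist": [0,0,0]},
  ],
)

```text
clock: 8.88
eef_pos: [463.4, -169.8, 39.1]
tcp_rot: [-3.142, 0.001, 2.896]
contact_force: [0.3, 0.5, -0.1]
opening: 0.997
```

```bash
python3 - <<'E'
from h import *
o=snap("8"); both(o,0,0,80,100,5,"pics/8.png",(459,-169,80))
E
```

```text
tcp [ 463.6 -170.3   39.4] [-3.1414e+00  2.0000e-03  2.8955e+00] F [0.4 0.7 0.3] op 1.004 t 8.98
scene crop 134 155
top crop 259 178
```

View pics/8.png

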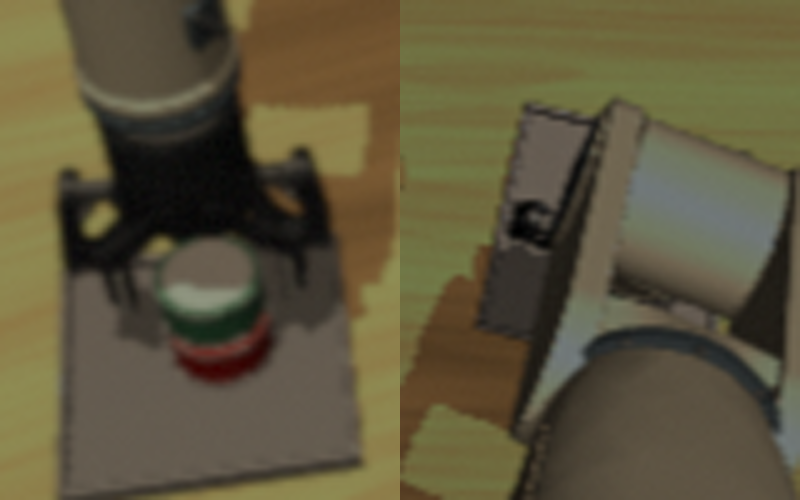

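The open fingers straddle the second green tin (lid centre (208,275) in the crop). I grip it.

Emit:
jog_arm(
  moves=[
    {"grip": -1,"translation": [0.001,0.0005,0.001],"twist": [0,0,0]},
    {"grip": -0.3,"translation": [0,0,0],"twist": [0,0,0]},
    {"grip": -0.3,"translation": [0,0,0],"twist": [0,0,0]},
    {"grip": 0,"translation": [0,0,0],"twist": [0,0,0]},
    {"grip": 1,"translation": [0,0,0],"twist": [0,0,0]},
    {"grip": 1,"translation": [0,0,0],"twist": [0,0,0]},
    {"grip": 1,"translation": [0,0,0],"twist": [0,0,0]},
  ],
)

```text
clock: 9.57
eef_pos: [461.9, -169.7, 37.7]
tcp_rot: [-3.142, 0.0, 2.895]
contact_force: [-1.5, 1.2, 6.7]
opening: 0.688
```

Emit:
jog_arm(
  moves=[
    {"grip": 1,"translation": [0,0,-0.008],"twist": [0,0,0]},
    {"grip": 1,"translation": [0,0,-0.018],"twist": [0,0,0]},
    {"grip": 1,"translation": [0,0,-0.03],"twist": [0,0,0]},
    {"grip": 1,"translation": [0,0,-0.03],"twist": [0,0,0]},
    {"grip": 1,"translation": [0,0,-0.02],"twist": [0,0,0]},
    {"grip": 1,"translation": [0,0,0],"twist": [0,0,0]},
  ],
)

```text
clock: 10.07
eef_pos: [464.1, -170.5, 147.5]
tcp_rot: [-3.141, 0.007, 2.895]
contact_force: [1.2, 0.2, -1.8]
opening: 0.685
```

```bash
python3 - <<'E'
from h import *
o=snap("9"); both(o,0,0,80,100,5,"pics/9.png",(459,-169,110))
E
```

```text
tcp [ 462.  -169.7  143.8] [-3.1414e+00  1.7000e-03  2.8947e+00] F [-0.3 -0.3 -1.9] op 0.689 t 10.17
scene crop 133 149
top crop 261 178
```

View pics/9.png

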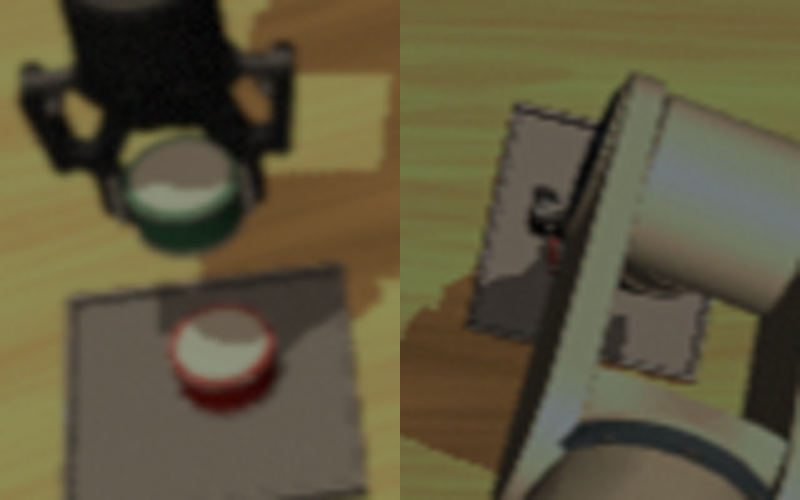

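Emit:
jog_arm(
  moves=[
    {"grip": 1,"translation": [0.0035,0.02,0],"twist": [0,0,0]},
    {"grip": 1,"translation": [0.006,0.035,0],"twist": [0,0,0]},
    {"grip": 1,"translation": [0.006,0.035,0],"twist": [0,0,0]},
    {"grip": 1,"translation": [0.006,0.035,0],"twist": [0,0,0]},
    {"grip": 1,"translation": [0.006,0.035,0],"twist": [0,0,0]},
    {"grip": 1,"translation": [0.006,0.035,0],"twist": [0,0,0]},
    {"grip": 1,"translation": [0.006,0.035,0],"twist": [0,0,0]},
    {"grip": 1,"translation": [0.006,0.035,0],"twist": [0,0,0]},
    {"grip": 1,"translation": [0.006,0.035,0],"twist": [0,0,0]},
    {"grip": 1,"translation": [0.006,0.035,0],"twist": [0,0,0]},
  ],
)

```text
clock: 11.0
eef_pos: [486.4, 170.7, 141.4]
tcp_rot: [-3.14, -0.002, 2.895]
contact_force: [0.6, -0.4, -1.0]
opening: 0.685
```

Emit:
jog_arm(
  moves=[
    {"grip": 1,"translation": [0.005,0.03,0],"twist": [0,0,0]},
    {"grip": 1,"translation": [0.0033,0.0157,0],"twist": [0,0,0]},
    {"grip": 1,"translation": [0,0,0.015],"twist": [0,0,0]},
    {"grip": 1,"translation": [0,0,0.02],"twist": [0,0,0]},
    {"grip": 1,"translation": [0,0,0],"twist": [0,0,0]},
    {"grip": 1,"translation": [0,0,0],"twist": [0,0,0]},
    {"grip": 1,"translation": [0,0,0],"twist": [0,0,0]},
  ],
)

```text
clock: 11.58
eef_pos: [490.6, 215.3, 107.8]
tcp_rot: [-3.141, -0.001, 2.894]
contact_force: [-0.6, -0.1, -1.5]
opening: 0.69
```

```bash
python3 - <<'E'
from h import *
o=snap("10")
p=o["scene"][0]
z=o and r.sense()["eef_pos"][2]
overlay("scene",p,[(492,215,20,(0,255,255)),(492,215,84,(0,255,255)),(492,215,z,(255,0,255)),(492,215,z+31,(255,0,255))],(491,215,85),60,60,10,"pics/10o.png")
p=np.load("pics/top10.npz")["p"]
u,v=map(int,proj("top",(560,0,0)))
E
```

```text
tcp [491.4 215.5 108.7] [3.1411e+00 6.0000e-04 2.8942e+00] F [ 0.3 -0.3 -1.4] op 0.693 t 11.68
```

View pics/10o.png

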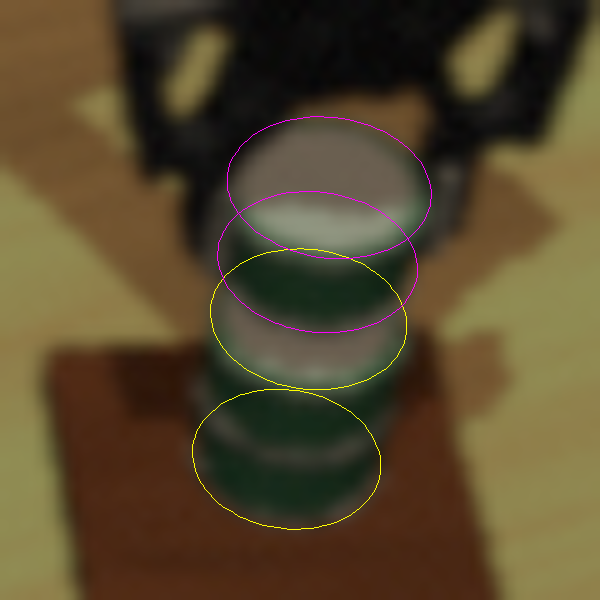

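Both tins lie alike against the concentric circles. I lower from 108.7 to contact near 84.8.

Emit:
jog_arm(
  moves=[
    {"grip": 1,"translation": [0,0,0.01],"twist": [0,0,0]},
    {"grip": 1,"translation": [0,0,0.007],"twist": [0,0,0]},
    {"grip": 1,"translation": [0,0,0.003],"twist": [0,0,0]},
    {"grip": 1,"translation": [0,0,0.002],"twist": [0,0,0]},
    {"grip": 1,"translation": [0,0,0],"twist": [0,0,0]},
  ],
)

```text
clock: 12.1
eef_pos: [490.6, 215.4, 85.4]
tcp_rot: [-3.141, -0.001, 2.895]
contact_force: [1.0, -0.9, -2.2]
opening: 0.688
```

Emit:
jog_arm(
  moves=[
    {"grip": 1,"translation": [0,0,0.001],"twist": [0,0,0]},
    {"grip": 1,"translation": [0,0,0],"twist": [0,0,0]},
  ],
)

```text
clock: 12.27
eef_pos: [491.0, 215.7, 85.1]
tcp_rot: [3.142, 0.0, 2.895]
contact_force: [-0.4, -0.3, -2.5]
opening: 0.693
```

Emit:
jog_arm(
  moves=[
    {"grip": 1,"translation": [0,0,0.0007],"twist": [0,0,0]},
    {"grip": 1,"translation": [0,0,0],"twist": [0,0,0]},
  ],
)

```text
clock: 12.43
eef_pos: [491.1, 215.7, 84.7]
tcp_rot: [3.141, 0.0, 2.895]
contact_force: [-0.8, -0.2, 0.7]
opening: 0.696
```

Emit:
jog_arm(
  moves=[
    {"grip": 1,"translation": [0,0,0.0007],"twist": [0,0,0]},
    {"grip": 1,"translation": [0,0,0],"twist": [0,0,0]},
  ],
)

```text
clock: 12.6
eef_pos: [491.2, 215.7, 84.7]
tcp_rot: [3.141, 0.001, 2.895]
contact_force: [-2.8, -1.5, 9.7]
opening: 0.691
```

Emit:
jog_arm(
  moves=[
    {"grip": -0.45,"translation": [0,0,-0.0005],"twist": [0,0,0]},
    {"grip": -0.5,"translation": [0,0,0],"twist": [0,0,0]},
    {"grip": -0.7,"translation": [0,0,0],"twist": [0,0,0]},
    {"grip": -1,"translation": [0,0,0],"twist": [0,0,0]},
    {"grip": -1,"translation": [0,0,0],"twist": [0,0,0]},
    {"grip": -1,"translation": [0,0,0],"twist": [0,0,0]},
  ],
)

```text
clock: 13.1
eef_pos: [490.9, 215.6, 84.1]
tcp_rot: [-3.141, -0.0, 2.895]
contact_force: [-0.7, -1.1, 0.0]
opening: 1.001
```

Emit:
jog_arm(
  moves=[
    {"grip": -1,"translation": [0,0,-0.025],"twist": [0,0,0]},
    {"grip": -1,"translation": [0,0,-0.035],"twist": [0,0,0]},
    {"grip": -1,"translation": [0,-0.02,-0.01],"twist": [0,0,0]},
    {"grip": -1,"translation": [-0.0058,-0.035,0],"twist": [0,0,0]},
    {"grip": -1,"translation": [-0.0058,-0.035,0],"twist": [0,0,0]},
    {"grip": -1,"translation": [-0.0058,-0.035,0],"twist": [0,0,0]},
    {"grip": -1,"translation": [-0.0058,-0.035,0],"twist": [0,0,0]},
    {"grip": -1,"translation": [-0.0058,-0.035,0],"twist": [0,0,0]},
    {"grip": -1,"translation": [0,0,0],"twist": [0,0,0]},
    {"grip": -1,"translation": [0,0,0],"twist": [0,0,0]},
  ],
)

```text
clock: 13.93
eef_pos: [471.3, 18.0, 154.3]
tcp_rot: [3.142, 0.0, 2.891]
contact_force: [0.6, 1.3, 1.0]
opening: 1.0
```

```bash
python3 - <<'E'
from h import *
o=snap("11"); both(o,0,0,200,145,2,"pics/11.png",(470,0,30)) 
for n in("scene","top"):
    p=o[n][0]
    for nm,X in(("red",(463,-170,37)),("stack",(491,215,116))):
        u,v=proj(n,X); 
        a,b,ax,an,k=blob(p,round(u),round(v),13,95 if n=="top" else 105,55 if n=="scene" else 40)
        W=np.array([onz(n,*q,X[2]) for q in k])
        print(n,nm,ax.round(1),(round(a,1),round(b,1)),onz(n,a,b,X[2]).round(1),np.ptp(W,axis=0)[:2].round(1))
E
```

```text
tcp [471.6  19.8 154.2] [3.1412e+00 2.0000e-04 2.8941e+00] F [ 0.2 -0.1  1. ] op 1.0 t 14.03
scene crop 132 130
top crop 150 152
scene red [12.7 16.7] (176.7, 217.3) [ 466.5 -171.3   37. ] [48.7 49.1]
scene stack [12.3 17.9] (301.5, 170.0) [492.6 214.6 116. ] [54.2 54.9]
top red [10.5 11.7] (298.8, 228.0) [ 463.7 -170.7   37. ] [37.  44.2]
top stack [13.6 14. ] (188.1, 216.8) [490. 214. 116.] [48.3 46.4]
```

View pics/11.png

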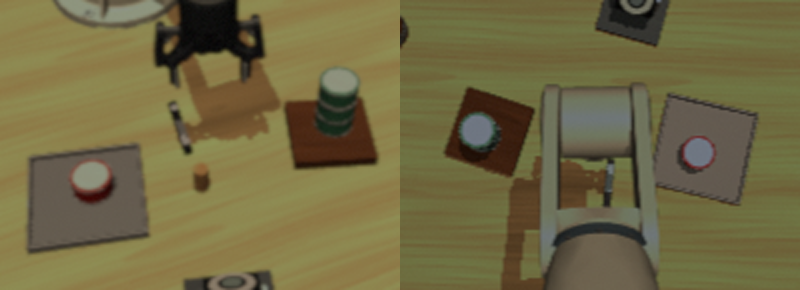

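The three green tins form one column: lid centre in scene (301.5,170) and in top (188,217), within about 1 mm of the lower tins. The red tin is free at scene (176.7,217.3). I first squeeze it once with the jaws turned a quarter, to centre it on that axis too.

Emit:
jog_arm(
  moves=[
    {"grip": -1,"translation": [-0.0081,-0.0371,0.0],"twist": [0,0,0]},
    {"grip": -1,"translation": [-0.0081,-0.0371,0.0],"twist": [0,0,0]},
    {"grip": -1,"translation": [-0.0081,-0.0371,0.01],"twist": [0,0,0]},
    {"grip": -1,"translation": [-0.0081,-0.0371,0.02],"twist": [0,0,0]},
    {"grip": -1,"translation": [-0.0081,-0.0371,0.02],"twist": [0,0,0]},
    {"grip": -1,"translation": [0,0,0.01],"twist": [0,0,0.12]},
    {"grip": -1,"translation": [0,0,0],"twist": [0,0,0.12]},
    {"grip": -1,"translation": [0,0,0],"twist": [0,0,0.12]},
    {"grip": -1,"translation": [0,0,0],"twist": [0,0,0.12]},
    {"grip": -1,"translation": [0,0,0],"twist": [0,0,0.12]},
  ],
)

```text
clock: 14.87
eef_pos: [466.2, -166.8, 95.0]
tcp_rot: [3.142, -0.0, 2.291]
contact_force: [0.9, 0.8, -0.1]
opening: 0.996
```

Emit:
jog_arm(
  moves=[
    {"grip": -1,"translation": [0,0,0],"twist": [0,0,0.12]},
    {"grip": -1,"translation": [0,0,0],"twist": [0,0,0.12]},
    {"grip": -1,"translation": [0,0,0],"twist": [0,0,0.12]},
    {"grip": -1,"translation": [0,0,0],"twist": [0,0,0.12]},
    {"grip": -1,"translation": [0,0,0],"twist": [0,0,0.12]},
    {"grip": -1,"translation": [0,0,0],"twist": [0,0,0.12]},
    {"grip": -1,"translation": [0,0,0],"twist": [0,0,0.12]},
    {"grip": -1,"translation": [0,0,0],"twist": [0,0,0.01]},
    {"grip": -1,"translation": [0,0,0],"twist": [0,0,0]},
  ],
)

```text
clock: 15.62
eef_pos: [466.0, -167.0, 95.3]
tcp_rot: [3.142, -0.0, 1.449]
contact_force: [0.0, -0.9, -0.2]
opening: 1.0
```

```bash
python3 - <<'E'
from h import *
o=snap("12"); both(o,0,0,80,100,5,"pics/12.png",(465,-171,70)) 
print(r.sense()["qpos"].round(3))
E
```

```text
tcp [ 465.8 -167.4   95.3] [-3.1416 -0.      1.4496] F [ 0.8 -0.9 -0.4] op 0.995 t 15.72
scene crop 135 159
top crop 260 177
[-0.348  0.338  2.022  0.     0.782 -0.227]
```

View pics/12.png

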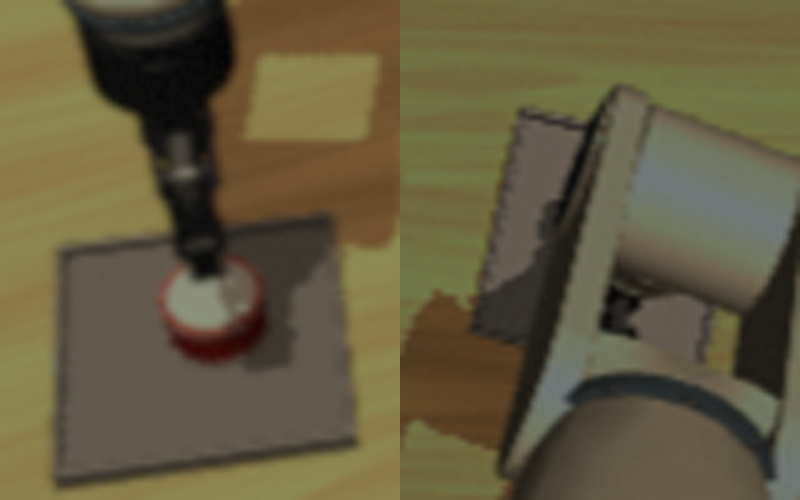

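Emit:
jog_arm(
  moves=[
    {"grip": -1,"translation": [-0.0025,0,0.03],"twist": [0,0,0]},
    {"grip": -1,"translation": [0,0,0.03],"twist": [0,0,0]},
    {"grip": -1,"translation": [0,0,0.018],"twist": [0,0,0]},
    {"grip": -1,"translation": [0,0,0.006],"twist": [0,0,0]},
    {"grip": -1,"translation": [0,0,0],"twist": [0,0,0]},
    {"grip": -1,"translation": [0,0,0],"twist": [0,0,0]},
  ],
)

```text
clock: 16.22
eef_pos: [465.5, -170.5, 11.7]
tcp_rot: [3.142, -0.0, 1.446]
contact_force: [0.8, 1.1, 0.6]
opening: 0.997
```

Emit:
jog_arm(
  moves=[
    {"grip": -0.3,"translation": [0,0,0],"twist": [0,0,0]},
    {"grip": -0.3,"translation": [0,0,0],"twist": [0,0,0]},
    {"grip": 0,"translation": [0,0,0],"twist": [0,0,0]},
    {"grip": 1,"translation": [0,0,0],"twist": [0,0,0]},
    {"grip": 1,"translation": [0,0,0],"twist": [0,0,0]},
    {"grip": 1,"translation": [0,0,0],"twist": [0,0,0]},
  ],
  squeeze=25,
)

```text
clock: 16.72
eef_pos: [466.0, -170.9, 12.7]
tcp_rot: [3.139, 0.0, 1.445]
contact_force: [-0.5, 0.8, 5.4]
opening: 0.692
```

Centred along x. I release, rise and turn back a quarter (to yaw 2.886).

Emit:
jog_arm(
  moves=[
    {"grip": -0.45,"translation": [0,0,0],"twist": [0,0,0]},
    {"grip": -0.6,"translation": [0,0,0],"twist": [0,0,0]},
    {"grip": -1,"translation": [0,0,0],"twist": [0,0,0]},
    {"grip": -1,"translation": [0,0,0],"twist": [0,0,0]},
    {"grip": -1,"translation": [0,0,0],"twist": [0,0,0]},
    {"grip": -1,"translation": [0,0,-0.02],"twist": [0,0,0]},
    {"grip": -1,"translation": [0,0,-0.04],"twist": [0,0,0]},
  ],
)

```text
clock: 17.3
eef_pos: [462.1, -169.5, 68.6]
tcp_rot: [-3.134, -0.002, 1.445]
contact_force: [0.9, 0.1, -0.5]
opening: 0.999
```

Emit:
jog_arm(
  moves=[
    {"grip": -1,"translation": [0,0,0],"twist": [0,0,-0.12]},
    {"grip": -1,"translation": [0,0,0],"twist": [0,0,-0.12]},
    {"grip": -1,"translation": [0,0,0],"twist": [0,0,-0.12]},
    {"grip": -1,"translation": [0,0,0],"twist": [0,0,-0.12]},
    {"grip": -1,"translation": [0,0,0],"twist": [0,0,-0.12]},
    {"grip": -1,"translation": [0,0,0],"twist": [0,0,-0.12]},
    {"grip": -1,"translation": [0,0,0],"twist": [0,0,-0.12]},
    {"grip": -1,"translation": [0,0,0],"twist": [0,0,-0.12]},
    {"grip": -1,"translation": [0,0,0],"twist": [0,0,-0.12]},
    {"grip": -1,"translation": [0,0,0],"twist": [0,0,-0.12]},
  ],
)

```text
clock: 18.13
eef_pos: [465.0, -170.5, 71.3]
tcp_rot: [-3.142, -0.0, 2.651]
contact_force: [0.2, 0.1, 0.8]
opening: 1.005
```

Emit:
jog_arm(
  moves=[
    {"grip": -1,"translation": [0,0,0],"twist": [0,0,-0.12]},
    {"grip": -1,"translation": [0,0,0],"twist": [0,0,-0.12]},
    {"grip": -1,"translation": [0,0,0],"twist": [0,0,0]},
    {"grip": -1,"translation": [0,0,0],"twist": [0,0,0]},
  ],
)

```text
clock: 18.47
eef_pos: [465.1, -170.6, 71.3]
tcp_rot: [-3.142, -0.0, 2.881]
contact_force: [-0.3, 0.5, -0.7]
opening: 1.0
```

```bash
python3 - <<'E'
from h import *
o=snap("13"); both(o,0,0,80,100,5,"pics/13.png",(465,-171,70)) 
print(r.sense()["qpos"].round(3))
E
```

```text
tcp [ 465.1 -170.5   71.3] [ 3.1416e+00 -1.0000e-04  2.8810e+00] F [0.6 0.1 0.5] op 0.998 t 18.57
scene crop 135 159
top crop 260 177
[-0.355  0.379  2.035  0.     0.728 -1.665]
```

View pics/13.png

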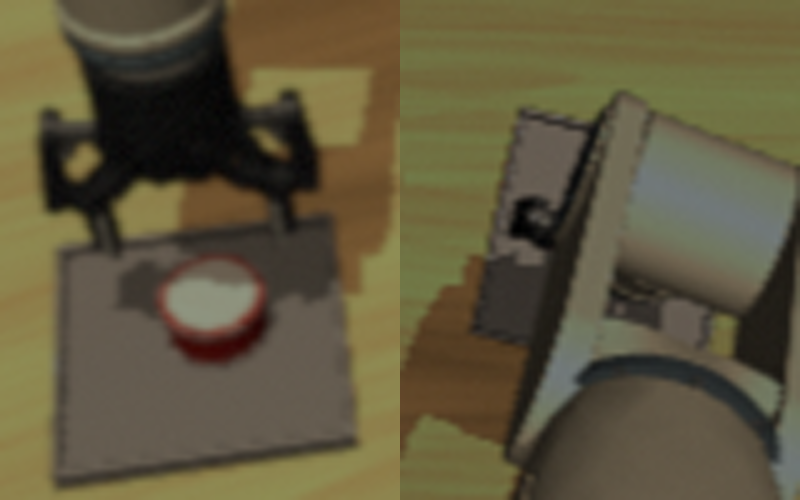

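The jaws are again across the red tin (lid centre (212,296) in the crop). I go down and grip.

Emit:
jog_arm(
  moves=[
    {"grip": -1,"translation": [-0.0008,0.0004,0.025],"twist": [0,0,0]},
    {"grip": -1,"translation": [0,0,0.025],"twist": [0,0,0]},
    {"grip": -1,"translation": [0,0,0.01],"twist": [0,0,0]},
    {"grip": -1,"translation": [0,0,0.003],"twist": [0,0,0]},
    {"grip": -1,"translation": [0,0,0],"twist": [0,0,0]},
    {"grip": -1,"translation": [0,0,0],"twist": [0,0,0]},
  ],
)

```text
clock: 19.07
eef_pos: [466.4, -170.5, 8.9]
tcp_rot: [-3.142, 0.0, 2.884]
contact_force: [-0.4, -0.1, 0.2]
opening: 0.999
```

Emit:
jog_arm(
  moves=[
    {"grip": -0.3,"translation": [0,0,0],"twist": [0,0,0]},
    {"grip": -0.3,"translation": [0,0,0],"twist": [0,0,0]},
    {"grip": 0,"translation": [0,0,0],"twist": [0,0,0]},
    {"grip": 1,"translation": [0,0,0],"twist": [0,0,0]},
    {"grip": 1,"translation": [0,0,0],"twist": [0,0,0]},
    {"grip": 1,"translation": [0,0,0],"twist": [0,0,0]},
  ],
  squeeze=50,
)

```text
clock: 19.57
eef_pos: [466.7, -170.7, 9.5]
tcp_rot: [-3.141, 0.002, 2.885]
contact_force: [-1.6, 0.6, 8.1]
opening: 0.687
```

```bash
python3 - <<'E'
from h import *
o=snap("14")
E
```

```text
tcp [ 466.7 -170.7    9.5] [-3.1413e+00  1.7000e-03  2.8847e+00] F [-1.   0.4  8.6] op 0.685 t 19.67
```

```bash
python3 - <<'E'
from h import *
f=np.load("pics/scene0.npz")["p"]
for c in[(224.5,269.5),(267,265.5),(273,303),(227.5,308)]: print(onz("scene",*c,12).round(1))
crop(f,215,255,66,62,10,"pics/sr.png")
o,d=ray("scene",247.61,271.62); o2,d2=ray("top",267.85,150.81)
A=np.stack([d,-d2],1); s=np.linalg.lstsq(A,o2-o,rcond=None)[0]; print("tri",o+s[0]*d,o2+s[1]*d2)
E
```

```text
[667.4 -94.8  12. ]
[698.7  16.8  12. ]
[803.7 -12.4  12. ]
[ 773.4 -123.8   12. ]
tri [732.82074499 -53.65660438  80.72304557] [732.40239459 -54.87853259  80.68699778]
```

View pics/sr.png

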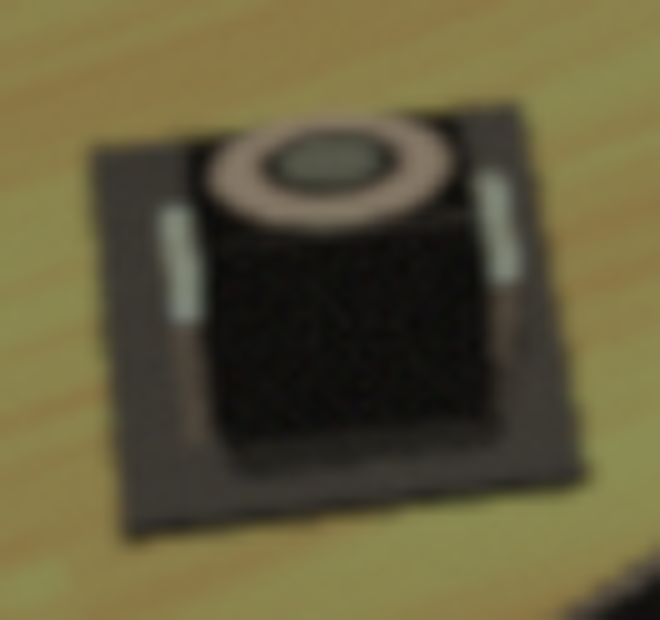

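The reader's ring spans (205–455, 110–230) in this crop (scene centre (247.6,271.6)). Its plate edges give yaw ≈ −0.263. I now lift the red tin.

Emit:
jog_arm(
  moves=[
    {"grip": 1,"translation": [0,0,-0.01],"twist": [0,0,0]},
    {"grip": 1,"translation": [0,0,-0.02],"twist": [0,0,0]},
    {"grip": 1,"translation": [0,0,-0.035],"twist": [0,0,0]},
    {"grip": 1,"translation": [0,0,-0.035],"twist": [0,0,0]},
    {"grip": 1,"translation": [0,0,-0.035],"twist": [0,0,0]},
    {"grip": 1,"translation": [0,0,-0.03],"twist": [0,0,0]},
    {"grip": 1,"translation": [0,0,-0.013],"twist": [0,0,0]},
    {"grip": 1,"translation": [-0.01,0.012,0],"twist": [0,0,0]},
    {"grip": 1,"translation": [-0.02,0.023,0],"twist": [0,0,0]},
    {"grip": 1,"translation": [-0.02,0.023,0],"twist": [0,0,0]},
  ],
)

```text
clock: 20.5
eef_pos: [529.3, -126.8, 188.1]
tcp_rot: [-3.142, 0.002, 2.883]
contact_force: [0.7, -0.5, -1.8]
opening: 0.686
```

Emit:
jog_arm(
  moves=[
    {"grip": 1,"translation": [-0.02,0.023,0],"twist": [0,0,0]},
    {"grip": 1,"translation": [-0.02,0.023,0],"twist": [0,0,0]},
    {"grip": 1,"translation": [-0.02,0.023,0],"twist": [0,0,0]},
    {"grip": 1,"translation": [-0.02,0.023,0],"twist": [0,0,0]},
    {"grip": 1,"translation": [-0.02,0.023,0],"twist": [0,0,0]},
    {"grip": 1,"translation": [-0.0075,0.0082,0],"twist": [0,0,0]},
    {"grip": 1,"translation": [0,0,0],"twist": [0,-0.08,0]},
    {"grip": 1,"translation": [0,0,0],"twist": [0,-0.1,0]},
    {"grip": 1,"translation": [0,0,0],"twist": [0,-0.1,0]},
    {"grip": 1,"translation": [0,0,0],"twist": [0,-0.1,0]},
  ],
)

```text
clock: 21.33
eef_pos: [664.0, -35.0, 187.6]
tcp_rot: [3.141, 0.385, 2.885]
contact_force: [-0.3, -2.0, -3.0]
opening: 0.684
```

Emit:
jog_arm(
  moves=[
    {"grip": 1,"translation": [0,0,0],"twist": [0,-0.1,0]},
    {"grip": 1,"translation": [0,0,0],"twist": [0,-0.09,0]},
    {"grip": 1,"translation": [0,0,0],"twist": [0,-0.04,0]},
    {"grip": 1,"translation": [0,0,0],"twist": [0,0,0]},
    {"grip": 1,"translation": [0,0,0],"twist": [0,0,0]},
    {"grip": 1,"translation": [0,0,0],"twist": [0,0,0]},
  ],
)

```text
clock: 21.83
eef_pos: [665.1, -35.7, 187.3]
tcp_rot: [-3.141, 0.607, 2.884]
contact_force: [-0.8, -0.6, -1.3]
opening: 0.686
```

```bash
cat > tgt.py <<'E'
from h import *
from scipy.spatial.transform import Rotation as Ro
def report(L,yaw,off=(0.7,0,4.5)):
    s=r.sense(); Rt=Ro.from_euler("xyz",s["tcp_rot"]).as_matrix()
    a=np.deg2rad(35); hz=np.array([-np.sin(a)*np.cos(yaw),-np.sin(a)*np.sin(yaw),np.cos(a)])
    F=np.array(L)+120*hz
    u=s["eef_pos"]+Rt@np.array(off)
    print("tcp",s["eef_pos"].round(1),s["tcp_rot"].round(4),"t",s["clock"])
    print("underside",u.round(1),"focus",F.round(1),"err in tool",(Rt.T@(F-u)).round(1))
    ang=np.cross(Rt[:,2],-hz); print("tilt err deg",np.rad2deg(np.linalg.norm(ang)).round(2),"twist tool",(Rt.T@ang).round(4))
E
python3 - <<'E'
from tgt import *
o=snap("15"); report((733.5,-53.8,85),-.263); print(r.sense()["qpos"].round(2))
both(o,0,0,100,110,4,"pics/15.png",(680,-40,160))
E
```

```text
tcp [665.4 -35.8 187.3] [-3.1413  0.6073  2.8835] F [ 0.4 -0.9 -1.4] op 0.688 t 21.93
tcp [665.4 -35.8 187.3] [-3.1413  0.6073  2.8835] t 21.9333
underside [667.3 -36.3 183.2] focus [667.  -35.9 183.3] err in tool [ 0.2  0.3 -0.3]
tilt err deg 0.25 twist tool [ 0.0025 -0.0035  0.    ]
[ 0.03  0.26  2.04 -0.58  0.3  -0.77]
scene crop 194 180
top crop 214 105
```

View pics/15.png

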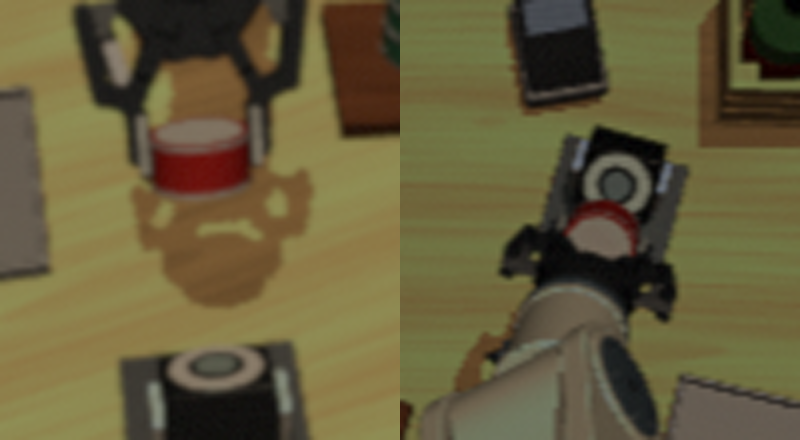

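Both views show the red tin held over the reader: in the scene crop its rim bottom is at (202,195) and the ring at (215,368); in the top crop the ring is at (617,183). I check it against projected circles.

```bash
cat >> tgt.py <<'E'
def ov3(p,n,circs,X,w,h,s):
    a,b=proj(n,X); x,y=int(a-w/2),int(b-h/2)
    im=cv2.resize(p[y:y+h,x:x+w,::-1],None,fx=s,fy=s,interpolation=cv2.INTER_CUBIC)
    for c,ex,ey,R,col in circs:
        t=np.linspace(0,2*np.pi,90)
        q=np.array([proj(n,c+R*(np.cos(k)*ex+np.sin(k)*ey)) for k in t]); q=((q-[x,y]+.5)*s).astype(np.int32)
        cv2.polylines(im,[q[:,None]],True,col,1)
    return im
def circles(L,yaw,off=(0.7,0,4.5)):
    s=r.sense(); Rt=Ro.from_euler("xyz",s["tcp_rot"]).as_matrix(); u=s["eef_pos"]+Rt@np.array(off)
    a=np.deg2rad(35); hy=np.array([-np.sin(yaw),np.cos(yaw),0]); hz=np.array([-np.sin(a)*np.cos(yaw),-np.sin(a)*np.sin(yaw),np.cos(a)]); hx=np.cross(hy,hz)
    return [(np.array(L,float),hx,hy,29,(255,255,0)),(u,Rt[:,0],Rt[:,1],30,(255,0,255)),(u-32*Rt[:,2],Rt[:,0],Rt[:,1],30,(0,255,255))]
E
python3 - <<'E'
from tgt import *
cs=circles((733.5,-53.8,85),-.263)
ims=[ov3(np.load(f"pics/{n}15.npz")["p"],n,cs,(695,-45,140),48,72,8) for n in("scene","top")]
cv2.imwrite("pics/15o.png",np.hstack(ims))
E
```

```text
(no output)
```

View pics/15o.png

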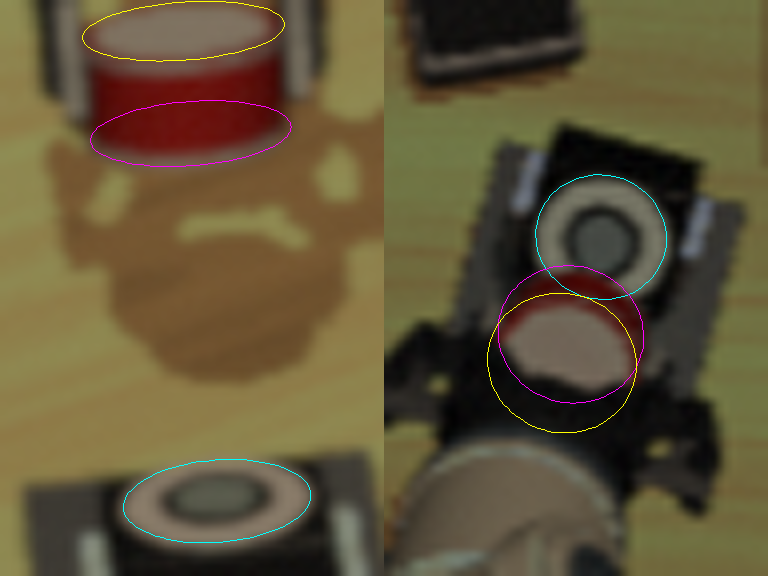

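The held tin's rims and the lens ring lie on the circles within about half a pixel in both views. I hold a moment and do a last check.

Emit:
jog_arm(
  moves=[
    {"grip": 1,"translation": [0,0,0],"twist": [0.0025,-0.0035,0]},
    {"grip": 1,"translation": [0,0,0],"twist": [0,0,0]},
    {"grip": 1,"translation": [0,0,0],"twist": [0,0,0]},
    {"grip": 1,"translation": [0,0,0],"twist": [0,0,0]},
    {"grip": 1,"translation": [0,0,0],"twist": [0,0,0]},
    {"grip": 1,"translation": [0,0,0],"twist": [0,0,0]},
  ],
)

```text
clock: 22.43
eef_pos: [664.4, -35.4, 186.3]
tcp_rot: [-3.138, 0.61, 2.885]
contact_force: [0.5, 0.7, -1.9]
opening: 0.689
```

```bash
python3 - <<'E'
from tgt import *
o=snap("16"); report((733.5,-53.8,85),-.263); print(abs(r.sense()["qvel"]).max())
for n in("scene","top"):
    X=(491,215,116); u,v=proj(n,X); p=o[n][0]
    a,b,ax,an,k=blob(p,round(u),round(v),13,95 if n=="top" else 105,55 if n=="scene" else 40)
    print(n,"stack",onz(n,a,b,116).round(1))
cv2.imwrite("pics/16.png",o["scene"][0][:,:,::-1])
E
```

```text
tcp [664.4 -35.4 186.3] [-3.1383  0.6102  2.8847] F [-1.   0.5 -2. ] op 0.689 t 22.53
tcp [664.4 -35.4 186.3] [-3.1383  0.6102  2.8847] t 22.5333
underside [666.3 -35.9 182.2] focus [667.  -35.9 183.3] err in tool [-1.2  0.2 -0.5]
tilt err deg 0.04 twist tool [ 0.0002 -0.0007  0.    ]
0.0018825426640686643
scene stack [492.7 214.5 116. ]
top stack [489.9 213.5 116. ]
```

View pics/16.png

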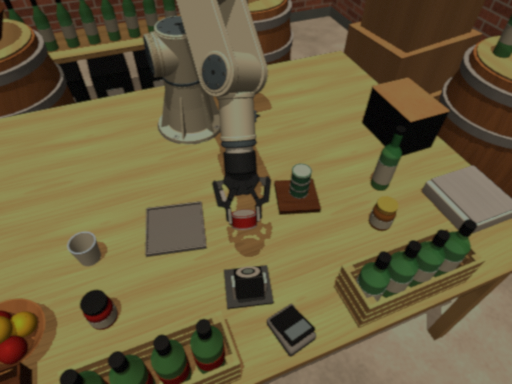

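The tray is empty, the stack stands at (300,180) and the bystanders are where they were. The cork is hidden behind the gripper, so I check it in the top view. I make one last trim of about 1 mm.

Emit:
jog_arm(
  moves=[
    {"grip": 1,"translation": [-0.0012,0,-0.0005],"twist": [0,0,0]},
    {"grip": 1,"translation": [0,0,0],"twist": [0,0,0]},
    {"grip": 1,"translation": [0,0,0],"twist": [0,0,0]},
    {"grip": 1,"translation": [0,0,0],"twist": [0,0,0]},
    {"grip": 1,"translation": [0,0,0],"twist": [0,0,0]},
    {"grip": 1,"translation": [0,0,0],"twist": [0,0,0]},
  ],
)

```text
clock: 23.03
eef_pos: [665.1, -35.6, 187.4]
tcp_rot: [-3.138, 0.61, 2.885]
contact_force: [0.5, -0.8, -2.2]
opening: 0.683
```

```bash
python3 - <<'E'
from tgt import *
o=snap("17"); report((733.5,-53.8,85),-.263); print(abs(r.sense()["qvel"]).max())
cs=circles((733.5,-53.8,85),-.263)
cv2.imwrite("pics/17.png",np.hstack([ov3(o[n][0],n,cs,(695,-45,140),48,72,8) for n in("scene","top")]))
cv2.imwrite("pics/17t.png",o["top"][0][:,:,::-1])
E
```

```text
tcp [665.  -35.6 187.4] [-3.1383  0.6103  2.8847] F [ 0.8 -0.2 -0.3] op 0.689 t 23.13
tcp [665.  -35.6 187.4] [-3.1383  0.6103  2.8847] t 23.1333
underside [667.  -36.1 183.4] focus [667.  -35.9 183.3] err in tool [0.  0.2 0. ]
tilt err deg 0.03 twist tool [ 0.0002 -0.0006  0.    ]
0.00192276990887937
```

View pics/17.png

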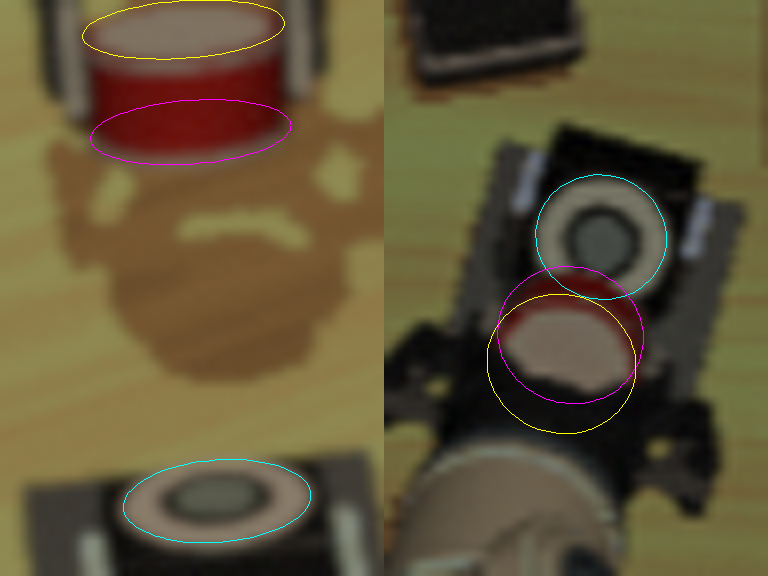

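View pics/17t.png

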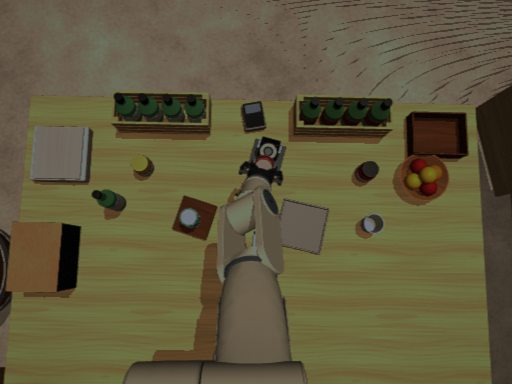

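The tin sits on the projected circles in both crops (rim at (190,160) left, ring at (600,237) right). The green stack is at top (190,217), and the arm is at rest.

```bash
python3 -c "
from rig import r
print(r.sign_off())"
```

```text
the job is handed in; nothing more can be done
None
```

I handed the job in at about 23 s. Both green tins were set down one after the other on the base tin. The red tin was taken out of the tray and is held still in front of the reader, underside to the lens.

**Green pile:** the last image check puts the three lid centres within about 1.5 mm of each other. The contact force when setting the tins down stayed at or below 14 N.

**Red tin:** by the arm's own readings the underside is about 0.2 mm from the computed focus point and 0.03° off square, with the arm at rest. That point comes from my camera measurement of the reader:
- The two cameras disagree by up to about 4 mm in x, so I took a mean for the lens position. The reader's foot plate gave up to 6 mm disagreement in x (about 729 in the top view, 735 in the scene view), against 733.5 used for the lens.
- The rims and the lens ring matched their predicted outlines in both views to roughly half a pixel. I expect about 1–2 mm of real error.

**Bystanders:** the bottle, jars and cup stood unmoved in the last pictures. The cork and corkscrew were hidden by the arm in the last pictures. The cork stood in its place in the last clear view, before I moved to the red tin, and the corkscrew lay in its place then too. The arm did not go near either at low height after that.

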